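# Run a fingertip along a row of sample tubes to snap their lids shut

### The arm

A 7-joint arm with a two-finger parallel gripper is mounted at the origin on a cart in front of the work surface, level with it; the furniture and walls round the work are solid. World frame = base frame: x ahead of the robot, y to its left, z up, the work surface at z = 0. Lengths are in m, angles in rad, forces in N, time in s.
With the tool pointing down it reaches from about 0.425 to 0.8 m from the base axis. Payload 8.3 kg.
Tool frame: the origin (TCP) lies between the finger pads; the fingertips stand 14 mm ahead of it and the grasp point (between the pads) lies 5 mm behind it (arm.finger_overhang is the distance from the TCP to the fingertips, in m); x points along the fingers, y is the direction in which the jaws open and shut, and the axes are right-handed (so a half turn about x gives the same grasp; the last joint's range is limited). The gripper opens to 85 mm and grips with 20 to 120 N. Pads are 22 mm wide; open, the fingers measure 114 mm over their backs; the gripper's body (76 mm by 85 mm) begins 54 mm behind the grasp point. The pads swing forward as they close: fully open they stand 13 mm farther back than shut.
Start: joints at [-0.063, 0.383, 0.016, 1.37, -0.006, 1.388, -0.046], TCP at [0.625, 0, 0.245] pointing down, gripper open.
Joint ranges: [-2.95, 2.95], [-0.25, 2.06], [-1.52, 1.56], [0.18, 2.33], [-1.44, 4.58], [0.02, 2.06], [-3.01, 3.01]. Speed limits (rad/s): [2.39, 2.39, 3.01, 3.01, 3.14, 3.14, 3.14].

### API

Orientations are given as a unit quaternion [w, x, y, z].
In Python, from station import arm, eyes gives the robot as it stands.
- The arm moves only by the shell command python3 -m creep 'ROWS' [FORCE]. ROWS is text: rows parted by semicolons, each of 5 numbers parted by spaces: the opening, from 0 (shut) to 1 (fully open), then the shift along the tool's x, y, z in cm, then the turn about the tool's x in degrees. In form: gripper tx ty tz yaw; .... A call has 1 to 8 rows; each row is the pose to reach, as a shift and turn from the pose commanded when the call began, along the tool's axes at that moment; what a row does not reach only later rows make up. A row lasts 1/8 s, in which the tool goes at most 62.5 mm and 10.7 degrees, less where a joint would pass 70% of its speed; a pose out of reach is approached as far as the arm can. A call with a gripper value outside its range is refused whole. The fingers move at their own pace and stop on an object; FORCE is the grip in N (left out, the last holds). Time passes only in rows, so rows that repeat a pose let the fingers close. It gives the time, the measured TCP pose, the force and the opening at its end, in the units of the state.
- arm.read_state(): the state, without advancing time (a new reading comes with each control period).
- eyes.get_image(name): name is "scene" or "side" or "wrist"; returns the picture (384x512x3 uint8, red, green, blue); there is no depth.
- eyes.camera_model(name): a dict with "intrinsics" (3x3 intrinsics, pixels), "rvec" (rotation vector, rad) and "tvec" (3), from world to camera coordinates, as OpenCV has them. Camera axes: x right, y down, z forward; pixel columns grow to the right and rows downward; lengths in m; the calibration is good to about 2 mm. A picture is of the moment at which its call begins: read the wrist's pose just before it. camera_model takes no time and is no camera call; for the wrist camera it gives the pose at the moment of the call.
- arm.job_done(): hands the job in, once; it reports no verdict.
The state is a dict: "t": time; "q": joint angles; "joint_vel": joint speeds; "tau": joint torques, N m; "eef_pos": TCP position; "orientation": TCP orientation; "wrist_force": force on the tool from outside, world axes, zero at the start; "torque": the same for the moment, N m; "grip_width": finger opening in m.
Only numpy, scipy, OpenCV 4.12 (cv2) and the standard library are available. Lean on these libraries where they do the work, as an engineer would, in place of code of your own. Each camera call takes 0.05 s, during which the arm holds its last target.

### The job

The six sample tubes in the metal cooling block stand with their hinged lids open and must be closed before they go into store: fold all the lids shut with one light pass of your closed fingertips along the row, starting at the end of the row toward which the hinges lie and going tube by tube, so that each lid in turn ends fully home. Stay down at the lids from the first tube to the last, press only lightly, do not lift, tip or push the block about, and leave the vials, beaker and timer around it alone; finish with the hand clear.

Things in the scene. Friction and masses are not known exactly. Their poses are not given: they have to be found in the camera images.
- block: matt grey metal cooling block, 190 x 50 x 46 mm, 1.2 kg, loose on the bench. Origin: centre of its underside; x runs along the row from tube 1 to tube 6, z up; any yaw. Six light-blue snap-lid tubes, 28 mm apart on its centre line, are pressed firmly into it, collars 9 mm above its top. Every hinge is on its tube's -x side: a lid opens by swinging its +x edge up and back toward -x
- row_first (a point): the centre of the top face of tube 1's lid when that lid is fully shut (always 58.5 mm above the bench, z = 0.0585, as the block stands flat on it); the point belongs to the block and does not move with the lid. Block axes. Tube 1 is at the end of the row toward which all hinges point: the pass starts here
- row_last (a point): the same point for tube 6, 140 mm from row_first along the block's +x: the pass ends here
- lid_1 (a joint): light-blue lid of tube 1: 0 fully shut, grows as it opens, starts at 0.6 to 1.25 rad, stop at 1.6. Flat disc 20 mm across, 3.3 mm thick; its thumb tab ends 27 mm from the hinge line, which lies 12.5 mm from the tube's centre toward block -x, 1.5 mm below the shut lid's top. Stiff hinge (0.006 N m): the lid stays where left; a fingertip gliding from the hinge side at shut-top height folds it down
- lid_2 (a joint): lid of tube 2, counted from row_first; like lid_1: 0 fully shut, grows as it opens, starts at 0.6 to 1.25 rad
- lid_3 (a joint): lid of tube 3, counted from row_first; like lid_1: 0 fully shut, grows as it opens, starts at 0.6 to 1.25 rad
- lid_4 (a joint): lid of tube 4, counted from row_first; like lid_1: 0 fully shut, grows as it opens, starts at 0.6 to 1.25 rad
- lid_5 (a joint): lid of tube 5, counted from row_first; like lid_1: 0 fully shut, grows as it opens, starts at 0.6 to 1.25 rad
- lid_6 (a joint): lid of tube 6, counted from row_first; like lid_1: 0 fully shut, grows as it opens, starts at 0.6 to 1.25 rad
- vial_1: crimp-capped glass vial, 41 mm across, 75 mm tall, origin under its centre; to be left alone
- vial_2: the same kind of vial, to be left alone
- beaker: glass beaker, 71 mm across, 86 mm tall, origin under its centre; to be left alone
- timer: white bench timer lying flat, 66 x 64 x 18 mm, origin under its centre; to be left alone

How it is judged:
On the way, in this order (a step that is already met when the one before it is completed fails the run):
1. lid 1 is pressed home first (value of joint lid_1 below 0.1 rad), for 0.05 s.
2. lid 2 is pressed home, after lid 1 (value of joint lid_2 below 0.1 rad), for 0.05 s.
3. lid 3 is pressed home, after lid 2 (value of joint lid_3 below 0.1 rad), for 0.05 s.
4. lid 4 is pressed home, after lid 3 (value of joint lid_4 below 0.1 rad), for 0.05 s.
5. lid 5 is pressed home, after lid 4 (value of joint lid_5 below 0.1 rad), for 0.05 s.
6. lid 6 is pressed home, after lid 5 (value of joint lid_6 below 0.1 rad), for 0.05 s.
At the end, for the whole second after the job is handed in: all six lids shut to within 0.10 rad (about 2.5 mm at the lip); the block stands flat on the bench, at rest, within 25 mm of where it stood; vials, beaker and timer within 15 mm of where they stood (value of joint each of lid_1, lid_2, lid_3, lid_4, lid_5, lid_6 below 0.1 rad and height (world z) of block below 0.006 m and angle between block's own z axis and vertical below 0.05 rad and distance of block from where it was at the start of the episode below 0.025 m and linear speed of block below 0.02 m/s and distance of each of vial_1, vial_2, beaker, timer from where it was at the start of the episode below 0.015 m); the robot touches nothing.
It fails at once if the block is lifted or tipped (height (world z) of block above 0.01 m or angle between block's own z axis and vertical above 0.12 rad).
It fails at once if the block is pushed more than 25 mm (distance of block from where it was at the start of the episode above 0.025 m).
It fails at once if the fingers press on the block or its tubes with more than 40 N (contact force between the fingers and block above 40 N).
It fails at once if the hand leaves the row (fingertips more than about 55 mm above the lids, or well off the row's ends or sides) after lid 1 is shut and before lid 6 is (value of joint lid_1 below 0.1 rad and value of joint lid_6 above 0.1 rad and (z of the grasp point in the frame of row_first above 0.08 m or x of the grasp point in the frame of row_first above 0.22 m or x of the grasp point in the frame of row_first below -0.08 m or y of the grasp point in the frame of row_first above 0.08 m or y of the grasp point in the frame of row_first below -0.08 m)).
It fails at once if a vial, the beaker or the timer is moved more than 15 mm (distance of any of vial_1, vial_2, beaker, timer from where it was at the start of the episode above 0.015 m).
It also fails if it takes over 42 s, if anything falls off the work surface, if the arm or the gripper's body presses on something with over 40 N, if the wrist force passes 120 N, or if a joint passes its speed limit or range.

## Working session

There is one attempt and no reset: what is moved stays moved. The work goes in short steps, Python scripts to look and compute and a shell command to move; the robot and the scene stay as the last step left them, time stands still between calls to the robot, and variables do not carry over. Pictures are saved under pics/ and viewed, and the job is handed in when it is done.

```bash
ls; mkdir -p pics; python3 - <<'E'
from station import arm, eyes
import cv2
s=arm.read_state(); print(s, arm.finger_overhang)
for n in ["scene","side","wrist"]:
    m=eyes.camera_model(n); print(n,m)
    im=eyes.get_image(n); cv2.imwrite(f"pics/{n}0.png",im[:,:,::-1])
E
```

```text
pics
{'t': 0.0, 'q': array([-0.06294226,  0.38423891,  0.01637232,  1.37114826, -0.00630719,
        1.38821633, -0.04652095]), 'joint_vel': array([ 0.00142265,  0.00110729, -0.00025825, -0.00244127,  0.00133648,
       -0.0017984 ,  0.000512  ]), 'tau': array([-4.50568632e-04, -6.27588844e+01,  8.43669288e-01, -3.71825659e+01,
        1.65239023e-02,  1.39937960e-02, -1.08329079e-04]), 'eef_pos': array([6.24521439e-01, 6.59309196e-05, 2.44281035e-01]), 'orientation': array([ 0.49953775,  0.49948098,  0.50050442, -0.50047588]), 'wrist_force': array([ 0.3641816 ,  0.46661296, -0.69857996]), 'torque': array([-0.0237217 ,  0.01631286,  0.02765962]), 'grip_width': 0.08571237130697261} 0.014
scene {'intrinsics': array([[369.87660932,   0.        , 253.95539417],
       [  0.        , 369.87660932, 189.52241766],
       [  0.        ,   0.        ,   1.        ]]), 'rvec': array([ 2.14589511, -0.85955743,  0.41852289]), 'tvec': array([-0.38042768,  0.25720741,  0.61851796])}
side {'intrinsics': array([[479.58945125,   0.        , 249.33784747],
       [  0.        , 479.58945125, 192.59373812],
       [  0.        ,   0.        ,   1.        ]]), 'rvec': array([ 1.92974895, -0.32117946,  0.19695791]), 'tvec': array([-0.50918301,  0.12862389,  1.03119074])}
wrist {'intrinsics': array([[278.00429486,   0.        , 258.89785652],
       [  0.        , 278.00429486, 189.14235089],
       [  0.        ,   0.        ,   1.        ]]), 'rvec': array([-2.84038447e+00, -6.78403257e-04,  4.71177746e-03]), 'tvec': array([-0.62326125, -0.03843878,  0.381062  ])}
```

View pics/scene0.png

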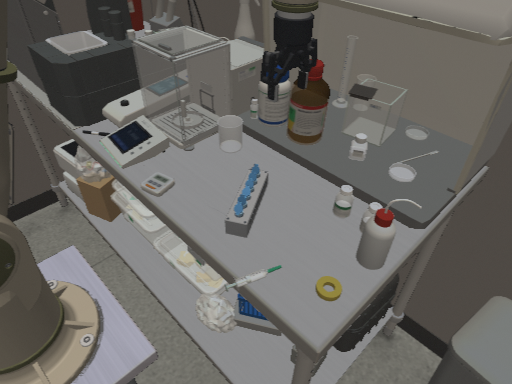

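View pics/side0.png

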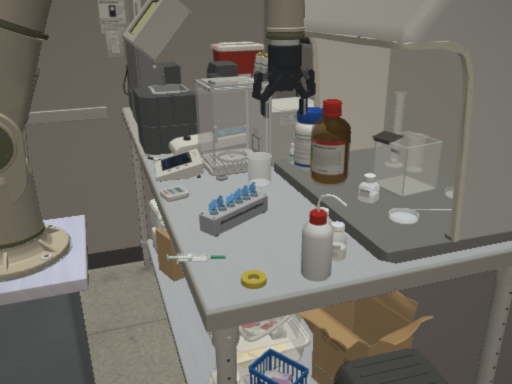

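View pics/wrist0.png

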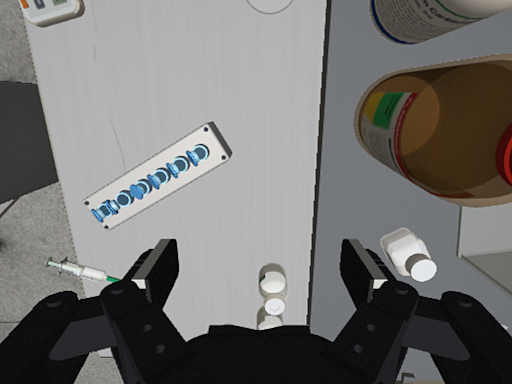

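```bash
python3 - <<'E'
import cv2,numpy as np
a=cv2.imread("pics/wrist0.png")[110:240,70:245]; cv2.imwrite("pics/w0c.png",cv2.resize(a,None,fx=4.5,fy=4.5,interpolation=cv2.INTER_CUBIC))
a=cv2.imread("pics/scene0.png")[155:245,215:285]; b=cv2.imread("pics/side0.png")[170:240,190:280]
cv2.imwrite("pics/s0c.png",cv2.resize(a,None,fx=6.5,fy=6.5,interpolation=cv2.INTER_CUBIC))
cv2.imwrite("pics/d0c.png",cv2.resize(b,None,fx=8,fy=8,interpolation=cv2.INTER_CUBIC))
E
```

```text
(no output)
```

View pics/w0c.png

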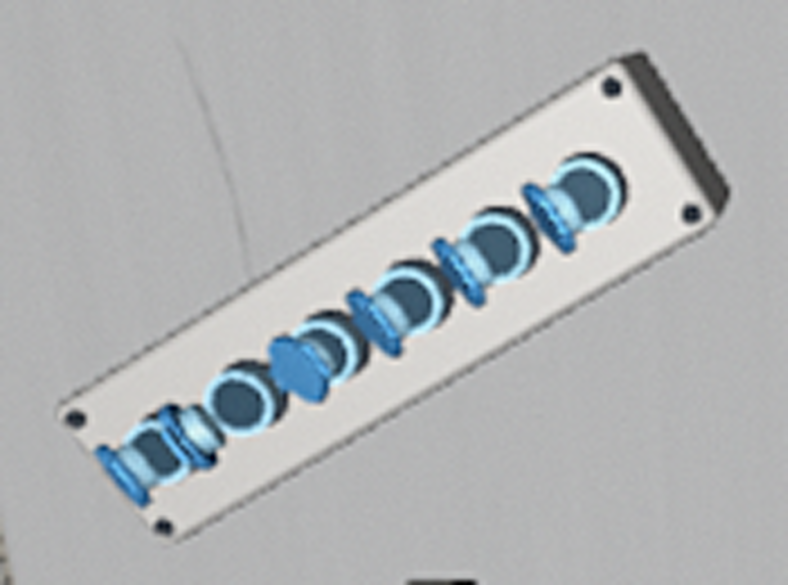

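View pics/s0c.png

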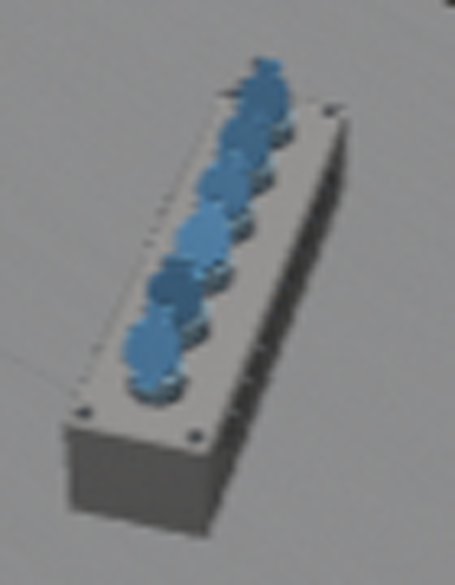

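View pics/d0c.png

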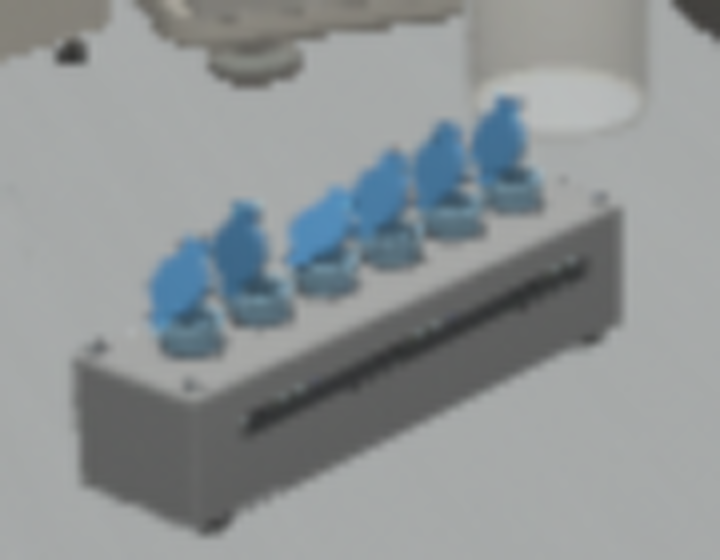

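```bash
cat > h.py <<'E'
import numpy as np,cv2
from station import arm,eyes
def ray(m,p):
    R=cv2.Rodrigues(np.array(m["rvec"]))[0];t=np.array(m["tvec"])
    n=cv2.undistortPoints(np.array([[p]],float),np.array(m["intrinsics"]),None)[0,0]
    return -R.T@t, R.T@np.array([n[0],n[1],1.])
def atz(m,p,z):
    o,d=ray(m,p); return o+d*(z-o[2])/d[2]
def tri(obs):
    A=np.zeros((3,3));b=np.zeros(3)
    for m,p in obs:
        o,d=ray(m,p);d=d/np.linalg.norm(d);P=np.eye(3)-np.outer(d,d);A+=P;b+=P@o
    X=np.linalg.solve(A,b); return X
def proj(m,X):
    return cv2.projectPoints(np.array(X,float).reshape(-1,3),np.array(m["rvec"]),np.array(m["tvec"]),np.array(m["intrinsics"]),None)[0][:,0]
E
python3 - <<'E'
from h import *
np.set_printoptions(precision=4,suppress=True)
W=eyes.camera_model("wrist");S=eyes.camera_model("scene");D=eyes.camera_model("side")
w=lambda x,y:(70+x/4.5-.4,110+y/4.5-.4)
s=lambda x,y:(215+x/6.5-.4,155+y/6.5-.4)
d=lambda x,y:(190+x/8-.45,170+y/8-.45)
for p in [(75,419),(163,527),(611,87),(691,214)]: print("screw",atz(W,w(*p),.046))
for p in [(58,408),(175,543),(620,58),(718,225)]: print("corner",atz(W,w(*p),.046))
for p in [(158,450),(243,398),(333,347),(415,300),(500,245),(592,190)]: print("collar",atz(W,w(*p),.055))
# screws: near-left(+y) , near-right(-y), far ...
print("tri")
print(tri([(W,w(75,419)),(S,s(84,412)),(D,d(97,346))]), tri([(W,w(163,527)),(S,s(195,436)),(D,d(192,384))]))
print(tri([(W,w(75,419)),(D,d(97,346))]), tri([(W,w(163,527)),(D,d(192,384))]))
print(tri([(W,w(691,214)),(S,s(330,110)),(D,d(600,198))]))
print("beaker",atz(S,(231,148),0),"beaker wrist",atz(W,(270,5),0))
for p in [(343,213),(371,230)]: print("vial",atz(S,p,0))
print("timer",atz(S,(157,184),.018))
E
```

```text
screw [ 0.4069 -0.0434  0.046 ]
screw [ 0.4261 -0.0763  0.046 ]
screw [0.5617 0.0475 0.046 ]
screw [0.581  0.0145 0.046 ]
corner [ 0.4028 -0.0402  0.046 ]
corner [ 0.4288 -0.0813  0.046 ]
corner [0.5644 0.0547 0.046 ]
corner [0.588  0.0115 0.046 ]
collar [ 0.434  -0.0491  0.055 ]
collar [ 0.4594 -0.034   0.055 ]
collar [ 0.4855 -0.0197  0.055 ]
collar [ 0.5087 -0.0067  0.055 ]
collar [0.5323 0.008  0.055 ]
collar [0.557  0.0224 0.055 ]
tri
[ 0.4086 -0.0429  0.0481] [ 0.4277 -0.0757  0.0476]
[ 0.4085 -0.0427  0.048 ] [ 0.4276 -0.0757  0.0475]
[0.5818 0.0148 0.0479]
beaker [0.6348 0.2038 0.    ] beaker wrist [0.6363 0.1852 0.    ]
vial [ 0.6485 -0.1787  0.    ]
vial [ 0.6492 -0.2544  0.    ]
timer [0.3792 0.1888 0.018 ]
```

Row direction is about +30° from world x. Tube 1 is at the end nearest the robot, and the tube 1 end is close to the inner reach limit. I close the fingers and move behind tube 1, still high.

```bash
python3 -m creep '0.5 0.5 -3 1 8; 0 1 -6 2 16; 0 2 -9 3 24; 0 3 -12 4 32; 0 4 -15 5 40; 0 5 -18 5.5 48; 0 5.5 -20 6 56; 0 6 -21 6.2 60' 20
python3 - <<'E'
from h import *
np.set_printoptions(precision=4,suppress=True)
s=arm.read_state();print(s)
W=eyes.camera_model("wrist");print(W)
im=eyes.get_image("wrist");cv2.imwrite("pics/w1.png",im[:,:,::-1])
im=eyes.get_image("side");cv2.imwrite("pics/d1.png",im[:,:,::-1])
E
```

```text
t: 1.15
eef_pos: [0.4138, -0.0623, 0.185]
orientation: [-0.182, -0.683, -0.182, 0.684]
wrist_force: [0.6, 0.5, 0.6]
grip_width: 0.0
{'t': 1.15, 'q': array([-0.0577, -0.0244,  0.1294,  1.9885,  0.0032,  1.1776, -0.9808]), 'joint_vel': array([ 0.0277, -0.1249,  0.0038,  0.2088,  0.0177, -0.0934, -0.4963]), 'tau': array([  0.0247, -32.4578,   0.0475, -34.9896,   0.0374,   0.3261,
         0.5394]), 'eef_pos': array([ 0.4138, -0.0623,  0.185 ]), 'orientation': array([-0.1816, -0.6832, -0.1818,  0.6835]), 'wrist_force': array([0.6024, 0.4891, 0.5913]), 'torque': array([-0.0025,  0.0135, -0.0286]), 'grip_width': 3.959154060289609e-05}
{'intrinsics': array([[278.0043,   0.    , 258.8979],
       [  0.    , 278.0043, 189.1424],
       [  0.    ,   0.    ,   1.    ]]), 'rvec': array([-2.4845,  1.4407,  0.2216]), 'tvec': array([-0.2586,  0.2919,  0.4204])}
```

View pics/w1.png

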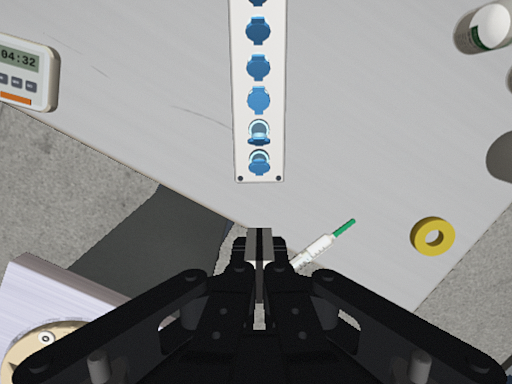

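View pics/d1.png

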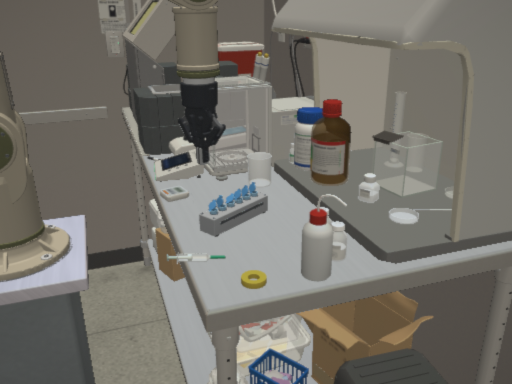

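```bash
python3 -m creep '0 0 0 0 0; 0 0 0 0 0'
python3 - <<'E'
from h import *
np.set_printoptions(precision=4,suppress=True)
s=arm.read_state();print(s['eef_pos'],s['q'],s['orientation'],s['wrist_force'])
W=eyes.camera_model("wrist");np.savez("w2.npz",**W)
im=eyes.get_image("wrist");cv2.imwrite("pics/w2.png",im[:,:,::-1])
a=im[0:260,200:320,::-1]
cv2.imwrite("pics/w2a.png",cv2.resize(a[:130],None,fx=4.5,fy=4.5,interpolation=cv2.INTER_CUBIC))
cv2.imwrite("pics/w2b.png",cv2.resize(a[130:],None,fx=4.5,fy=4.5,interpolation=cv2.INTER_CUBIC))
E
```

```text
t: 1.5
eef_pos: [0.4156, -0.0618, 0.1855]
orientation: [0.184, 0.683, 0.183, -0.683]
wrist_force: [0.4, 0.6, 0.5]
grip_width: 0.0001
[ 0.4156 -0.0618  0.1855] [-0.0582 -0.0215  0.1285  1.9847  0.003   1.178  -0.9766] [ 0.1835  0.683   0.1835 -0.6828] [0.3821 0.5798 0.4964]
```

View pics/w2a.png

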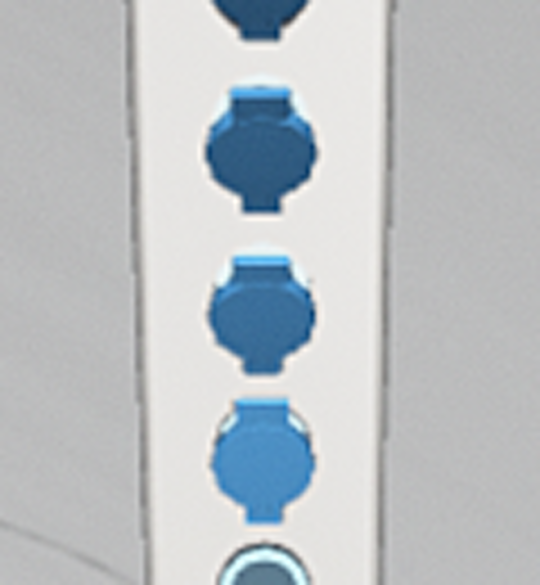

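View pics/w2b.png

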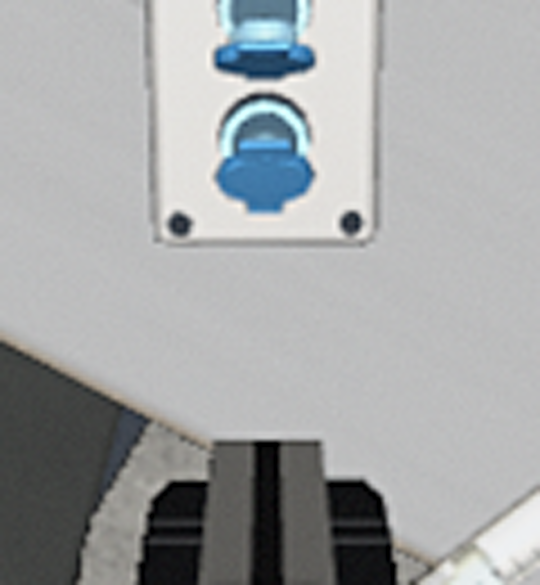

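```bash
python3 - <<'E'
from h import *
from scipy.optimize import least_squares
np.set_printoptions(precision=4,suppress=True)
W2=dict(np.load("w2.npz"));S=eyes.camera_model("scene");D=eyes.camera_model("side")
# W0 from start printout
W0=dict(intrinsics=W2["intrinsics"],rvec=np.array([-2.84038447,-6.78403257e-04,4.71177746e-03]),tvec=np.array([-0.62326125,-0.03843878,0.381062]))
w=lambda x,y:(70+x/4.5-.4,110+y/4.5-.4)
s=lambda x,y:(215+x/6.5-.4,155+y/6.5-.4)
d=lambda x,y:(190+x/8-.45,170+y/8-.45)
v=lambda x,y,o=0:(200+x/4.5-.4,o+y/4.5-.4)
# near screws in w2
A=v(180,223,130);B=v(351,222,130)
print("near screws z=.046",atz(W2,A,.046),atz(W2,B,.046))
print("corners",atz(W2,v(155,243,130),.046),atz(W2,v(378,243,130),.046))
print("tri w0,w2",tri([(W0,w(75,419)),(W2,A)]),tri([(W0,w(163,527)),(W2,B)]))
print("tri all",tri([(W0,w(75,419)),(W2,A),(S,s(84,412)),(D,d(97,346))]),tri([(W0,w(163,527)),(W2,B),(S,s(195,436)),(D,d(192,384))]))
# fit yaw,centre: block from corners/screws (screw inset unknown e) + collars
obs=[(W0,w(75,419),-1,1),(W0,w(163,527),-1,-1),(W0,w(611,87),1,1),(W0,w(691,214),1,-1),(W2,A,-1,1),(W2,B,-1,-1),
 (S,s(84,412),-1,1),(S,s(195,436),-1,-1),(S,s(330,110),1,-1),(D,d(97,346),-1,1),(D,d(192,384),-1,-1),(D,d(600,198),1,-1)]
for sel in ("W","all"):
    o=[q for q in obs if sel=="all" or q[0] in(W0,) or q[0] is W2] if sel=="all" else [q for q in obs if q[0] is W0 or q[0] is W2]
    def f(p):
        cx,cy,yaw,e,z=p;c,sn=np.cos(yaw),np.sin(yaw);r=[]
        for m,px,i,j in o:
            bx,by=i*(.095-e),j*(.025-e)
            r+=list(proj(m,[cx+c*bx-sn*by,cy+sn*bx+c*by,z])[0]-px)
        return r
    R=least_squares(f,[.495,-.014,.527,.006,.046]);p=R.x;print(sel,p,np.degrees(p[2]),"res",np.abs(R.fun).mean(),np.abs(R.fun).max())
    P=p
c,sn=np.cos(P[2]),np.sin(P[2])
B2=lambda x,y,z:[P[0]+c*x-sn*y,P[1]+sn*x+c*y,z]
for k in range(6):
    xk=-.07+.028*k;h=xk-.0125
    out=[]
    for th in (0,.6,.9,1.25):
        u=proj(W2,B2(h+.027*np.cos(th),0,.057+.027*np.sin(th)))[0]; out.append([(u[0]-200+.4)*4.5,(u[1]+.4)*4.5-(585 if k<2 else 0)])
    hh=proj(W2,B2(h,0,.057))[0]
    print(k+1,"hinge y",(hh[1]+.4)*4.5-(585 if k<2 else 0),"x",(hh[0]-200+.4)*4.5,"tip y",np.array(out)[:,1])
st=arm.read_state();e=st['eef_pos']
print("tip px crop", [( (u[0]-199.6)*4.5,(u[1]+.4)*4.5-585) for u in proj(W2,[e+[0,0,-.014]])])
dx=e[:2]-P[:2];print("TCP in block:",c*dx[0]+sn*dx[1],-sn*dx[0]+c*dx[1])
R=cv2.Rodrigues
from scipy.spatial.transform import Rotation as Ro
print(Ro.from_quat(np.roll(st['orientation'],-1)).as_matrix(), "row",c,sn)
E
```

```text
near screws z=.046 [ 0.4077 -0.0432  0.046 ] [ 0.4269 -0.0759  0.046 ]
corners [ 0.4008 -0.0406  0.046 ] [ 0.4258 -0.0837  0.046 ]
tri w0,w2 [ 0.408  -0.0429  0.0475] [ 0.4272 -0.0755  0.0478]
tri all [ 0.4085 -0.0429  0.0481] [ 0.4276 -0.0757  0.0477]
W [ 0.4946 -0.014   0.5313  0.006   0.0479] 30.443778952864385 res 0.12661931131603055 0.2939860758926329
all [ 0.4947 -0.014   0.5314  0.0059  0.048 ] 30.447187513828293 res 0.1766423694377751 0.39873757498762075
1 hinge y 202.86102137748776 x 265.2214125076455 tip y [ 75.4867 111.4582 145.3722 192.8789]
2 hinge y 70.61607939884766 x 264.29334263243413 tip y [-65.2963 -35.9045  -3.3129  44.7478]
3 hinge y 514.5010494513039 x 263.30302416524427 tip y [369.1623 390.9277 421.9049 470.4708]
4 hinge y 363.592546940108 x 262.24397696844073 tip y [207.8115 220.7214 249.7352 298.7408]
5 hinge y 201.8344130086854 x 261.10878911984645 tip y [ 34.4438  37.0477  63.6794 113.038 ]
6 hinge y 28.01296001401173 x 259.88894319019346 tip y [-152.3353 -161.7576 -138.0133  -88.4154]
tip px crop [(np.float64(272.0397209143566), np.float64(502.5429745913459))]
TCP in block: -0.09251970304283541 -0.0010340185694089482
[[ 0.0001  0.501  -0.8654]
 [ 0.     -0.8654 -0.501 ]
 [-1.      0.0001 -0.0001]] row 0.8620966187282281 0.5067439392606055
```

Model fits: the residual is 0.2 px, block yaw 30.4°, and the lid tips project at 0.6–1.25 rad as described. Next I back off along the row and go down behind tube 1.

```bash
python3 -m creep '0 0 -0.1 0.4 -0.4; 0 1.5 -0.1 0.9 -0.4; 0 4 -0.1 0.9 -0.4; 0 6.5 -0.1 0.9 -0.4; 0 9 -0.1 0.9 -0.4; 0 10 -0.1 0.9 -0.4; 0 10 -0.1 0.9 -0.4; 0 10 -0.1 0.9 -0.4'
cat >> h.py <<'E'
P=np.array([.4946,-.0140]);YAW=.5313
def st():
    s=arm.read_state();e=s['eef_pos'];c,sn=np.cos(YAW),np.sin(YAW);d=e[:2]-P
    from scipy.spatial.transform import Rotation as Ro
    M=Ro.from_quat(np.roll(s['orientation'],-1)).as_matrix()
    print("t",s['t'],"block x,y mm",1e3*np.round([c*d[0]+sn*d[1],-sn*d[0]+c*d[1]],4),"tip z mm",round(1e3*(e[2]-.014),2),"F",s['wrist_force'].round(2),"yaw",np.degrees(np.arctan2(-M[1,2],-M[0,2])).round(2),"xdir",M[:,0].round(4))
E
python3 - <<'E'
from h import *
np.set_printoptions(precision=4,suppress=True)
st(); print(arm.read_state()['q'])
for n in("wrist","side"):
    im=eyes.get_image(n);cv2.imwrite(f"pics/{n}3.png",im[:,:,::-1])
    if n=="side": cv2.imwrite("pics/side3c.png",cv2.resize(im[130:240,170:290,::-1],None,fx=5,fy=5,interpolation=cv2.INTER_CUBIC))
E
```

```text
t: 2.55
eef_pos: [0.4072, -0.0657, 0.086]
orientation: [0.185, 0.683, 0.185, -0.682]
wrist_force: [0.4, 0.1, 0.1]
grip_width: -0.0002
t 2.55 block x,y mm [-101.5   -0.3] tip z mm 71.98 F [0.38 0.08 0.12] yaw 30.4 xdir [ 0.0011  0.     -1.    ]
[-0.0482  0.0842  0.1368  2.1251 -0.0144  0.932  -0.9435]
```

View pics/wrist3.png

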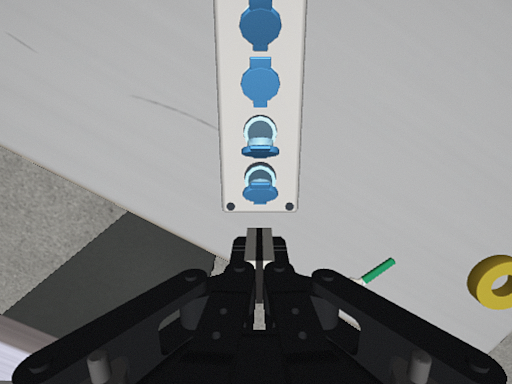

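View pics/side3c.png

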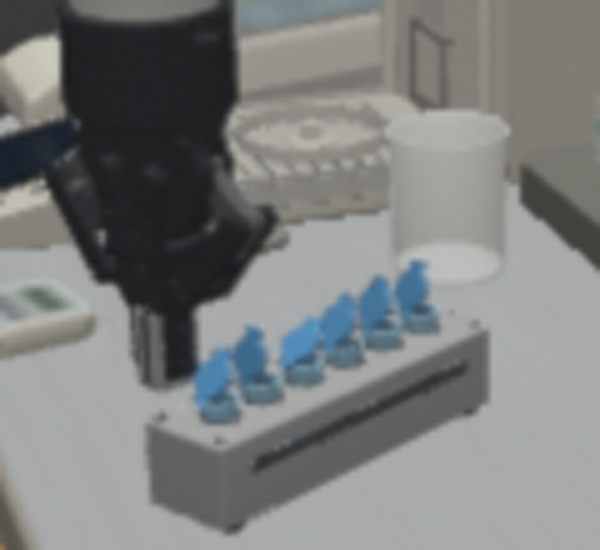

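```bash
python3 -m creep '0 0.6 0 0 0; 0 1.2 0 0 0; 0 1.25 0 0 0; 0 1.25 0 0 0; 0 1.25 0 0 0'
python3 - <<'E'
from h import *
np.set_printoptions(precision=4,suppress=True)
st(); W=eyes.camera_model("wrist"); e=arm.read_state()['eef_pos']
im=eyes.get_image("wrist");cv2.imwrite("pics/w4c.png",cv2.resize(im[110:270,180:340,::-1],None,fx=3.7,fy=3.7,interpolation=cv2.INTER_CUBIC))
im=eyes.get_image("side");cv2.imwrite("pics/side4c.png",cv2.resize(im[170:240,180:280,::-1],None,fx=7,fy=7,interpolation=cv2.INTER_CUBIC))
for z in (0,):
  q=(proj(W,[e+[0,0,-.014]])[0]-[180,110])*3.7; print("tip centre in crop",q)
E
```

```text
t: 3.28
eef_pos: [0.4068, -0.0656, 0.0729]
orientation: [0.185, 0.682, 0.185, -0.682]
wrist_force: [0.7, 0.6, -0.5]
grip_width: -0.0001
t 3.275 block x,y mm [-101.9    0. ] tip z mm 58.87 F [ 0.66  0.59 -0.46] yaw 30.4 xdir [ 0.0001  0.0001 -1.    ]
tip centre in crop [296.305  485.5459]
```

View pics/w4c.png

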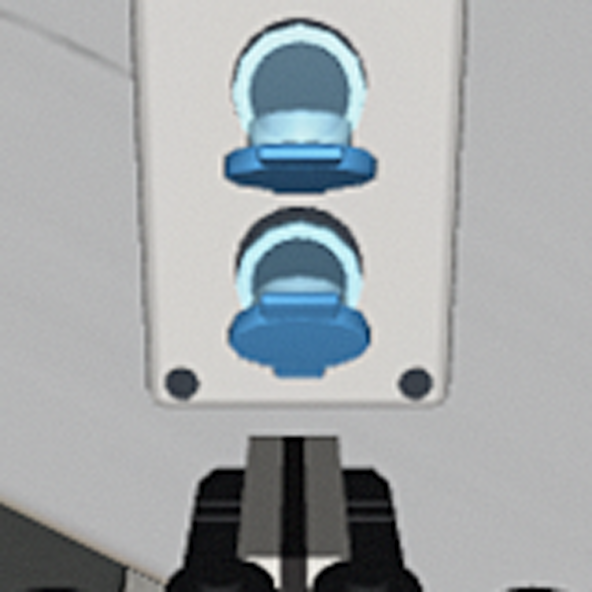

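View pics/side4c.png

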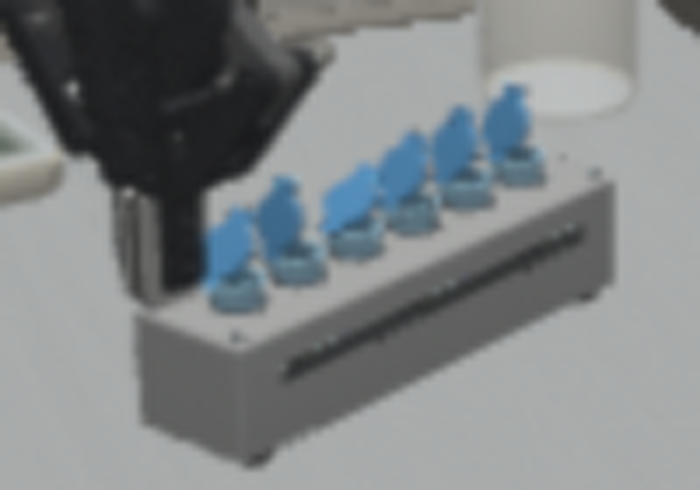

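```bash
python3 -m creep '0 -0.08 0 -0.4 0; 0 -0.08 0 -0.8 0; 0 -0.08 0 -1.1 0; 0 -0.08 0 -1.4 0; 0 -0.08 0 -1.7 0; 0 -0.08 0 -2.0 0; 0 -0.08 0 -2.3 0; 0 -0.08 0 -2.5 0'
python3 - <<'E'
from h import *
np.set_printoptions(precision=4,suppress=True)
st(); W=eyes.camera_model("wrist")
im=eyes.get_image("wrist");cv2.imwrite("pics/w5c.png",cv2.resize(im[110:270,180:340,::-1],None,fx=3.7,fy=3.7,interpolation=cv2.INTER_CUBIC))
im=eyes.get_image("side");cv2.imwrite("pics/side5c.png",cv2.resize(im[170:240,180:280,::-1],None,fx=7,fy=7,interpolation=cv2.INTER_CUBIC));st()
E
```

```text
t: 4.38
eef_pos: [0.4285, -0.0528, 0.0736]
orientation: [0.185, 0.682, 0.185, -0.682]
wrist_force: [0.1, 0.5, 1.2]
grip_width: -0.0001
t 4.375 block x,y mm [-76.6   0.1] tip z mm 59.62 F [0.12 0.54 1.24] yaw 30.41 xdir [ 0.0001  0.0001 -1.    ]
t 4.475 block x,y mm [-76.6   0.1] tip z mm 59.62 F [0.2  0.46 0.61] yaw 30.42 xdir [ 0.0002  0.0001 -1.    ]
```

View pics/w5c.png

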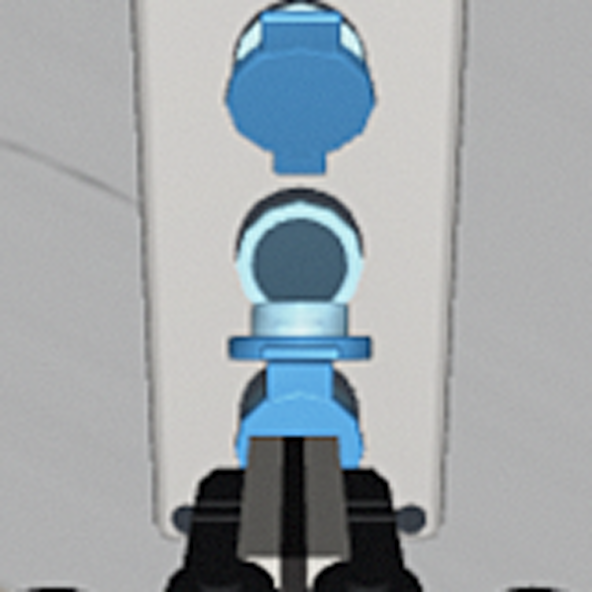

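View pics/side5c.png

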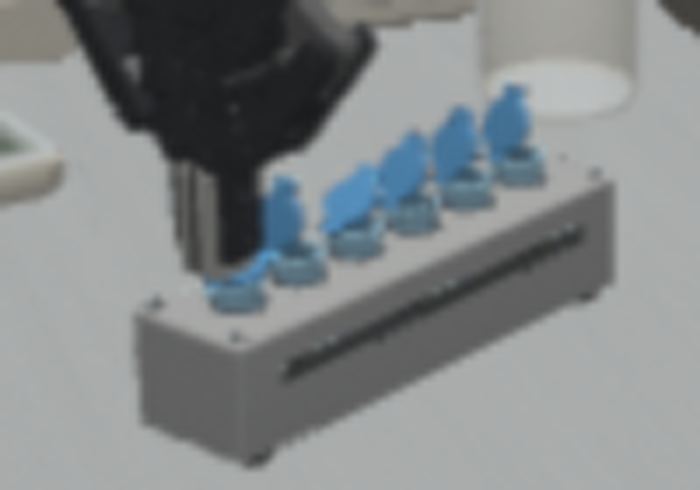

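```bash
python3 -m creep '0 0 0 -0.3 0; 0 0 0 -0.6 0; 0 0 0 -0.9 0; 0 0 0 -0.9 0'
python3 - <<'E'
from h import *
np.set_printoptions(precision=4,suppress=True)
st(); W=eyes.camera_model("wrist")
im=eyes.get_image("wrist");cv2.imwrite("pics/w6c.png",cv2.resize(im[110:270,180:340,::-1],None,fx=3.7,fy=3.7,interpolation=cv2.INTER_CUBIC))
im=eyes.get_image("side");cv2.imwrite("pics/side6c.png",cv2.resize(im[170:240,180:280,::-1],None,fx=7,fy=7,interpolation=cv2.INTER_CUBIC));st()
E
```

```text
t: 4.97
eef_pos: [0.4363, -0.0482, 0.0736]
orientation: [0.186, 0.682, 0.186, -0.682]
wrist_force: [0.6, 0.3, -0.8]
grip_width: -0.0002
t 4.975 block x,y mm [-67.5   0.1] tip z mm 59.63 F [ 0.56  0.26 -0.82] yaw 30.42 xdir [ 0.0003  0.0001 -1.    ]
t 5.075 block x,y mm [-67.8   0. ] tip z mm 59.62 F [0.12 0.7  0.35] yaw 30.41 xdir [ 0.0002  0.0001 -1.    ]
```

View pics/w6c.png

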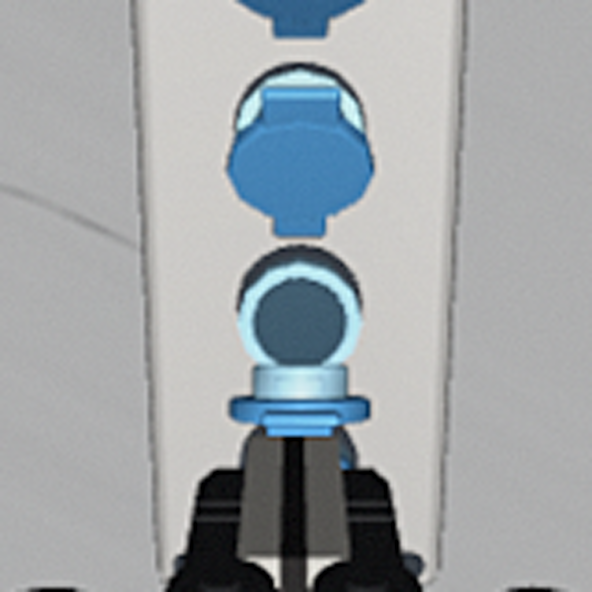

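View pics/side6c.png

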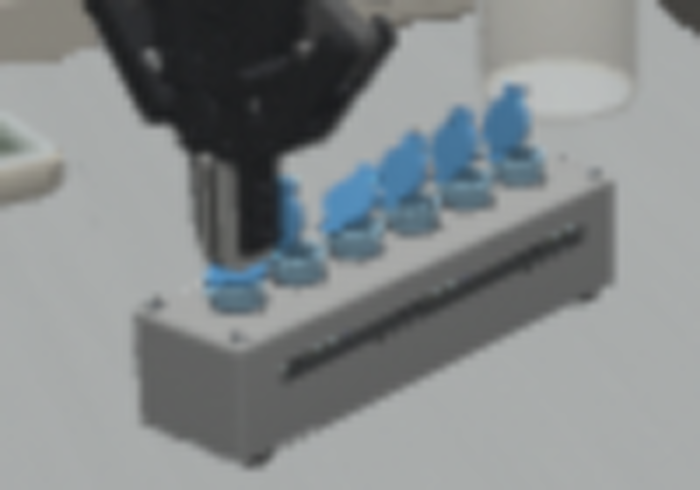

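```bash
python3 -m creep '0 0.03 0 0 0; 0 0.06 0 0 0; 0 0.06 0 0 0'
python3 -m creep '0 0.03 0 0 0; 0 0.05 0 0 0; 0 0.05 0 0 0'
python3 - <<'E'
from h import *
st()
im=eyes.get_image("side");cv2.imwrite("pics/side7c.png",cv2.resize(im[170:240,180:280,::-1],None,fx=7,fy=7,interpolation=cv2.INTER_CUBIC));st()
E
```

```text
t: 5.45
eef_pos: [0.4362, -0.0483, 0.0731]
orientation: [0.185, 0.682, 0.185, -0.682]
wrist_force: [0.8, 1.3, 0.5]
grip_width: -0.0003
t: 5.82
eef_pos: [0.4361, -0.0484, 0.0726]
orientation: [0.185, 0.682, 0.185, -0.682]
wrist_force: [1.4, 2.0, 3.7]
grip_width: -0.0004
t 5.825 block x,y mm [-67.8  -0. ] tip z mm 58.57 F [1.45 1.97 3.73] yaw 30.4 xdir [ 2.e-04  1.e-04 -1.e+00]
t 5.875 block x,y mm [-67.8  -0. ] tip z mm 58.6 F [0.7  0.27 2.58] yaw 30.4 xdir [ 3.e-04  1.e-04 -1.e+00]
```

View pics/side7c.png

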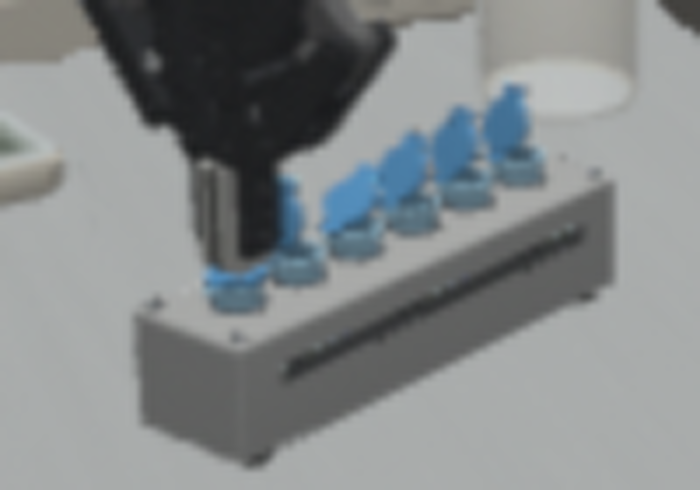

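Contact was felt at 58.5 mm, so lid 1 is home and the height matches the text. I continue about 0.8 mm above that.

```bash
python3 -m creep '0 -0.08 0 -0.2 0; 0 -0.08 0 -0.5 0; 0 -0.08 0 -0.8 0; 0 -0.08 0 -1.1 0; 0 -0.08 0 -1.4 0'
python3 -m creep '0 0 0 -0.35 0; 0 0 0 -0.7 0; 0 0 0 -1.05 0; 0 0 0 -1.4 0; 0 0 0 -1.4 0'
python3 - <<'E'
from h import *
st()
im=eyes.get_image("wrist");cv2.imwrite("pics/w8c.png",cv2.resize(im[110:270,180:340,::-1],None,fx=3.7,fy=3.7,interpolation=cv2.INTER_CUBIC))
im=eyes.get_image("side");cv2.imwrite("pics/side8c.png",cv2.resize(im[170:240,180:280,::-1],None,fx=7,fy=7,interpolation=cv2.INTER_CUBIC));st()
E
```

```text
t: 6.5
eef_pos: [0.4486, -0.041, 0.0733]
orientation: [0.185, 0.683, 0.186, -0.682]
wrist_force: [-1.1, -0.1, -0.0]
grip_width: -0.0001
t: 7.12
eef_pos: [0.4606, -0.034, 0.0734]
orientation: [0.186, 0.683, 0.186, -0.682]
wrist_force: [0.4, 0.1, 2.0]
grip_width: 0.0002
t 7.125 block x,y mm [-39.4  -0. ] tip z mm 59.4 F [0.43 0.12 1.99] yaw 30.42 xdir [ 6.e-04  1.e-04 -1.e+00]
t 7.225 block x,y mm [-39.5  -0. ] tip z mm 59.46 F [-0.28  0.51  1.1 ] yaw 30.41 xdir [ 9.e-04  3.e-04 -1.e+00]
```

View pics/w8c.png

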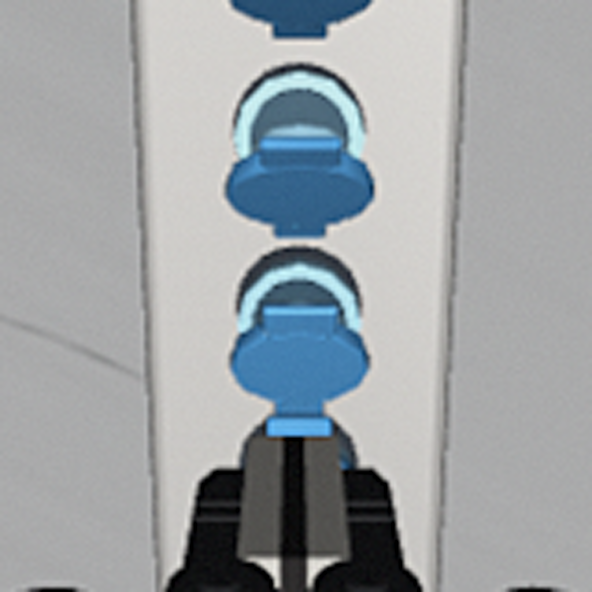

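View pics/side8c.png

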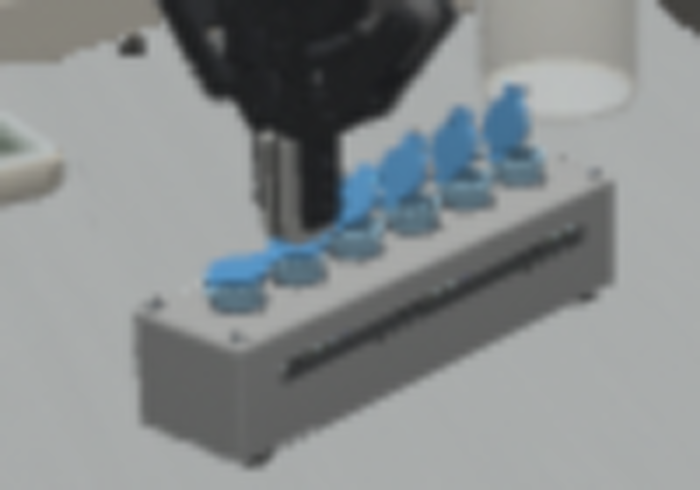

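```bash
python3 -m creep '0 0.03 0 -0.35 0; 0 0.03 0 -0.7 0; 0 0.03 0 -1.05 0; 0 0.03 0 -1.4 0; 0 0.03 0 -1.75 0; 0 0.03 0 -2.1 0; 0 0.03 0 -2.45 0; 0 0.03 0 -2.8 0'
python3 - <<'E'
from h import *
st()
im=eyes.get_image("wrist");cv2.imwrite("pics/w9c.png",cv2.resize(im[110:270,180:340,::-1],None,fx=3.7,fy=3.7,interpolation=cv2.INTER_CUBIC))
im=eyes.get_image("side");cv2.imwrite("pics/side9c.png",cv2.resize(im[170:240,180:280,::-1],None,fx=7,fy=7,interpolation=cv2.INTER_CUBIC));st()
E
```

```text
t: 8.22
eef_pos: [0.4844, -0.0201, 0.073]
orientation: [-0.185, -0.682, -0.185, 0.682]
wrist_force: [-2.6, -1.7, 4.0]
grip_width: -0.0
t 8.225 block x,y mm [-11.8  -0.1] tip z mm 59.04 F [-2.61 -1.73  3.97] yaw 30.39 xdir [-2.e-04 -1.e-04 -1.e+00]
t 8.325 block x,y mm [-11.4  -0.1] tip z mm 59.09 F [-0.83  0.06  2.  ] yaw 30.42 xdir [ 6.e-04  1.e-04 -1.e+00]
```

View pics/w9c.png

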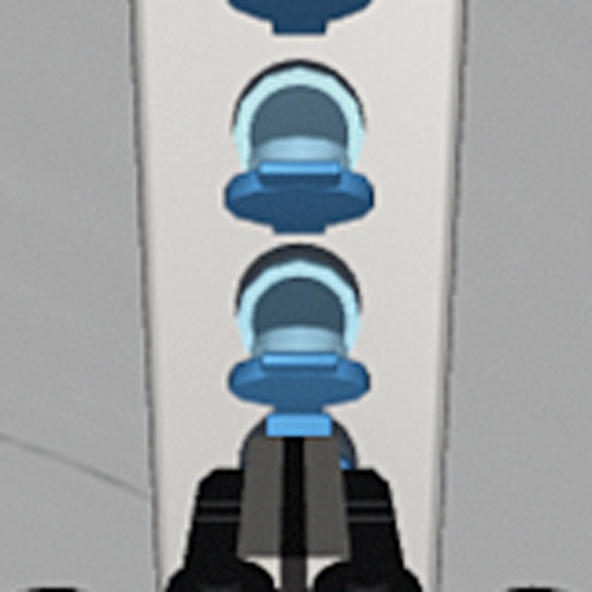

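View pics/side9c.png

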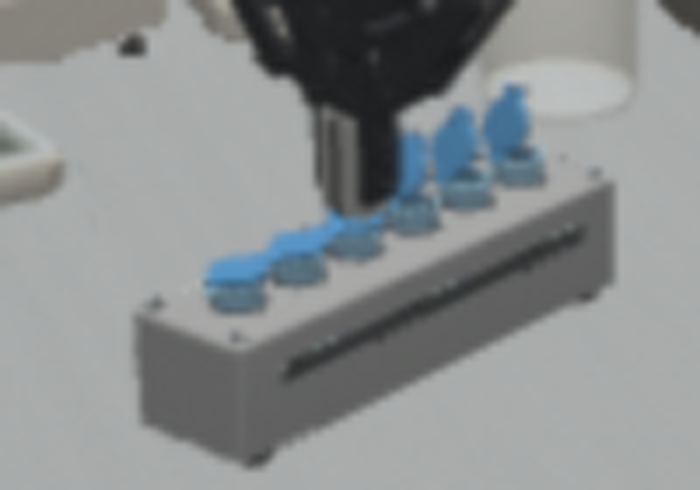

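Lids 1–3 are flat, lids 4–6 are still open and the block hasn't moved.

```bash
python3 -m creep '0 0 0 -0.35 0; 0 0 0 -0.7 0; 0 0 0 -1.05 0; 0 0 0 -1.4 0; 0 0 0 -1.75 0; 0 0 0 -2.1 0; 0 0 0 -2.45 0; 0 0 0 -2.75 0'
python3 - <<'E'
from h import *
st()
im=eyes.get_image("wrist");cv2.imwrite("pics/w10c.png",cv2.resize(im[110:270,180:340,::-1],None,fx=3.7,fy=3.7,interpolation=cv2.INTER_CUBIC))
im=eyes.get_image("side");cv2.imwrite("pics/side10c.png",cv2.resize(im[170:240,180:280,::-1],None,fx=7,fy=7,interpolation=cv2.INTER_CUBIC));st()
E
```

```text
t: 9.32
eef_pos: [0.5082, -0.0061, 0.073]
orientation: [-0.185, -0.682, -0.185, 0.682]
wrist_force: [-3.1, -0.9, 3.2]
grip_width: 0.0
t 9.325 block x,y mm [15.7 -0.1] tip z mm 59.04 F [-3.14 -0.88  3.22] yaw 30.4 xdir [-1.e-04 -0.e+00 -1.e+00]
t 9.425 block x,y mm [16.1 -0.1] tip z mm 59.1 F [-0.74 -0.18  2.84] yaw 30.41 xdir [ 6.e-04  2.e-04 -1.e+00]
```

View pics/w10c.png

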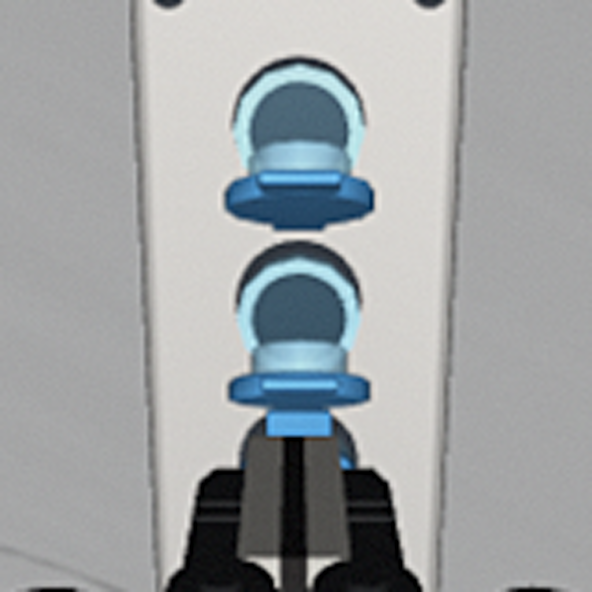

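View pics/side10c.png

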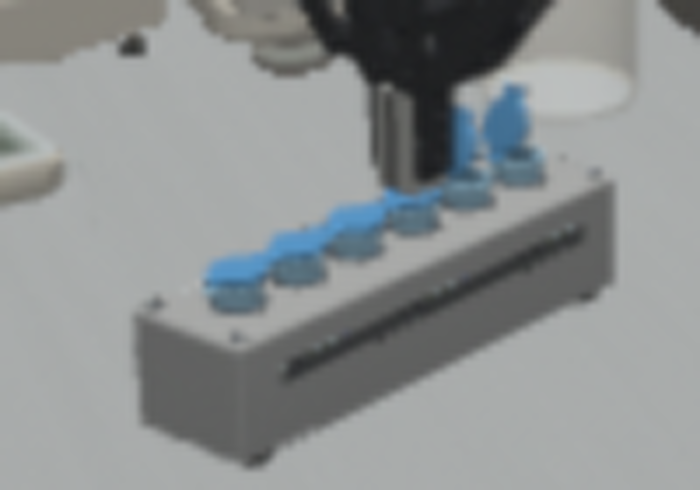

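```bash
python3 -m creep '0 0 0 -0.35 0; 0 0 0 -0.7 0; 0 0 0 -1.05 0; 0 0 0 -1.4 0; 0 0 0 -1.75 0; 0 0 0 -2.1 0; 0 0 0 -2.45 0; 0 0 0 -2.75 0'
python3 - <<'E'
from h import *
st()
im=eyes.get_image("wrist");cv2.imwrite("pics/w11c.png",cv2.resize(im[110:270,180:340,::-1],None,fx=3.7,fy=3.7,interpolation=cv2.INTER_CUBIC))
im=eyes.get_image("side");cv2.imwrite("pics/side11c.png",cv2.resize(im[170:240,180:280,::-1],None,fx=7,fy=7,interpolation=cv2.INTER_CUBIC));st()
E
```

```text
t: 10.42
eef_pos: [0.5319, 0.0078, 0.073]
orientation: [-0.185, -0.682, -0.185, 0.682]
wrist_force: [-2.0, -0.9, 2.6]
grip_width: -0.0002
t 10.425 block x,y mm [43.3 -0.1] tip z mm 59.03 F [-1.96 -0.9   2.61] yaw 30.4 xdir [-0.  0. -1.]
t 10.525 block x,y mm [43.6 -0. ] tip z mm 59.07 F [0.15 0.38 2.18] yaw 30.42 xdir [ 5.e-04  2.e-04 -1.e+00]
```

View pics/w11c.png

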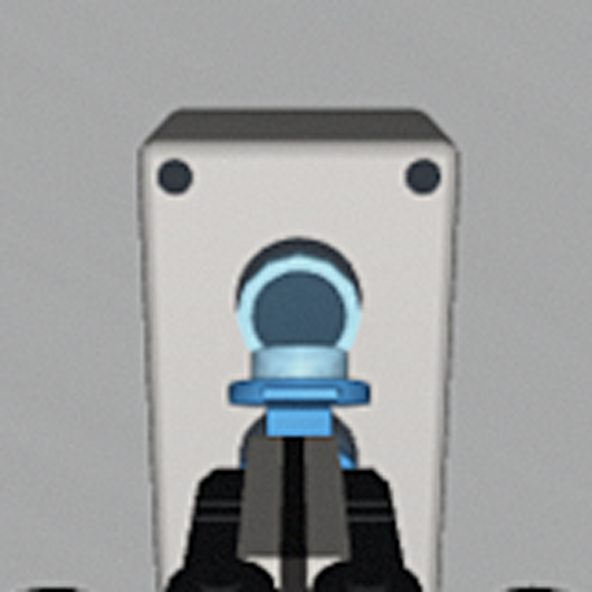

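View pics/side11c.png

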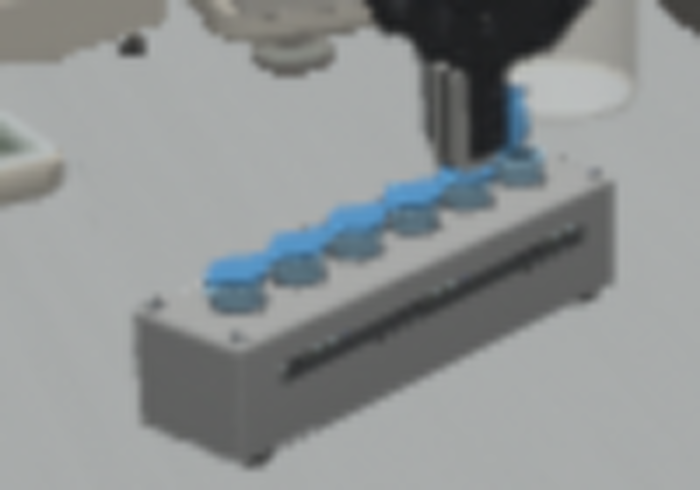

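```bash
python3 -m creep '0 0 0 -0.35 0; 0 0 0 -0.7 0; 0 0 0 -1.05 0; 0 0 0 -1.4 0; 0 0 0 -1.75 0; 0 0 0 -2.1 0; 0 0 0 -2.45 0; 0 0 0 -2.8 0'
python3 -m creep '0 0 0 -0.35 0; 0 0 0 -0.7 0; 0 0 0 -1.0 0; 0 0 0 -1.0 0'
python3 - <<'E'
from h import *
st()
im=eyes.get_image("wrist");cv2.imwrite("pics/w12c.png",cv2.resize(im[110:270,180:340,::-1],None,fx=3.7,fy=3.7,interpolation=cv2.INTER_CUBIC))
im=eyes.get_image("side");cv2.imwrite("pics/side12c.png",cv2.resize(im[170:240,180:280,::-1],None,fx=7,fy=7,interpolation=cv2.INTER_CUBIC));st()
E
```

```text
t: 11.52
eef_pos: [0.5561, 0.0221, 0.0729]
orientation: [-0.185, -0.682, -0.185, 0.682]
wrist_force: [-0.2, -0.6, -0.5]
grip_width: 0.0004
t: 12.02
eef_pos: [0.5647, 0.0272, 0.0729]
orientation: [-0.185, -0.682, -0.186, 0.682]
wrist_force: [-0.7, -0.5, -0.3]
grip_width: 0.0
t 12.025 block x,y mm [81.3  0. ] tip z mm 58.94 F [-0.67 -0.47 -0.33] yaw 30.41 xdir [-1.e-04  1.e-04 -1.e+00]
t 12.125 block x,y mm [81.1 -0.1] tip z mm 58.99 F [ 0.21  0.35 -0.28] yaw 30.4 xdir [-0.e+00  1.e-04 -1.e+00]
```

View pics/side12c.png

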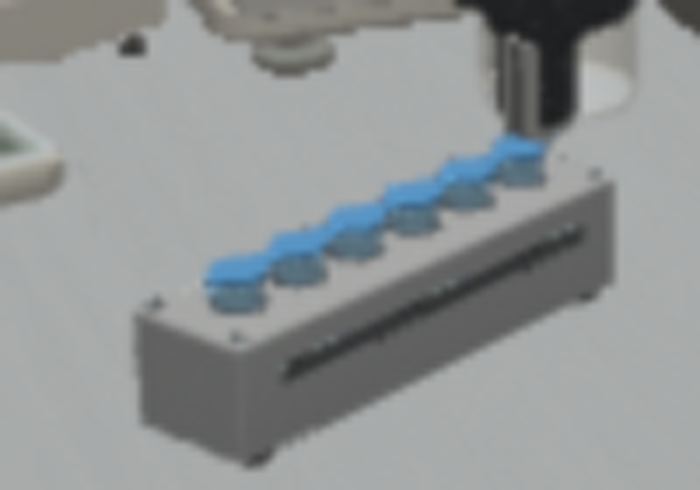

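View pics/w12c.png

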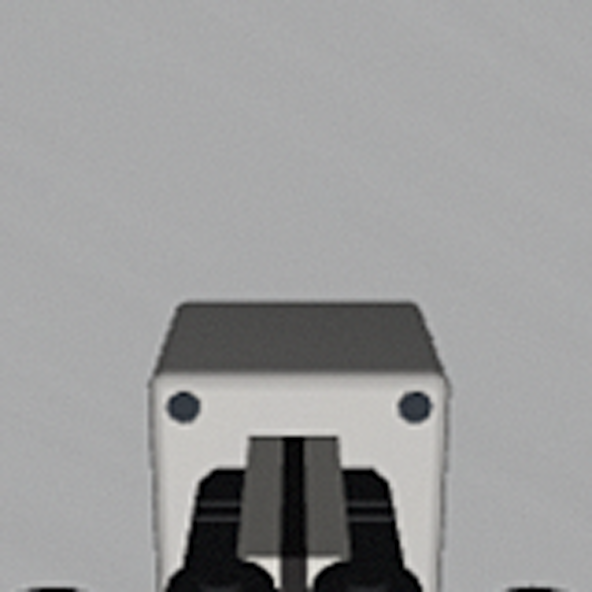

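All six look shut. I lift clear and inspect from above.

```bash
python3 -m creep '0 -1 0 0 0; 0 -3 0 0 0; 0 -6 0 0 0; 0 -9 0 2 0; 0 -11 0 6 0; 0 -12 0 10 0; 0 -12 0 13 0; 0 -12 0 13 0'
python3 - <<'E'
from h import *
st()
W=eyes.camera_model("wrist");im=eyes.get_image("wrist");cv2.imwrite("pics/w13.png",im[:,:,::-1])
cv2.imwrite("pics/w13c.png",cv2.resize(im[0:240,180:340,::-1],None,fx=2.5,fy=2.5,interpolation=cv2.INTER_CUBIC))
im=eyes.get_image("side");cv2.imwrite("pics/side13c.png",cv2.resize(im[130:240,160:290,::-1],None,fx=5,fy=5,interpolation=cv2.INTER_CUBIC))
im=eyes.get_image("scene");cv2.imwrite("pics/scene13.png",im[:,:,::-1])
c,sn=np.cos(YAW),np.sin(YAW)
for i,j in((-1,1),(-1,-1),(1,1),(1,-1)):
    x,y=i*.089,j*.019
    print("screw pred crop",((proj(W,[P[0]+c*x-sn*y,P[1]+sn*x+c*y,.0479])[0]-[180,0])*2.5).round(1))
for k in range(6):
    x=-.07+.028*k
    print(k+1,[((proj(W,[P[0]+c*(x+q),P[1]+sn*(x+q),z])[0]-[180,0])*2.5).round(1) for q,z in((.0145,.0585),(-.0125+.027*np.cos(.1),.0585+.0027))])
st()
E
```

```text
t: 13.12
eef_pos: [0.4512, -0.0402, 0.1941]
orientation: [0.185, 0.683, 0.184, -0.682]
wrist_force: [1.1, 0.7, 0.2]
grip_width: 0.0003
t 13.125 block x,y mm [-50.7  -0.6] tip z mm 180.1 F [1.08 0.65 0.21] yaw 30.25 xdir [ 1.3e-03  2.0e-04 -1.0e+00]
screw pred crop [153.3 536.6]
screw pred crop [242.4 536.4]
screw pred crop [142.   65.9]
screw pred crop [250.4  65.5]
1 [array([197.6, 468.6]), array([197.6, 471. ])]
2 [array([197.3, 399.2]), array([197.3, 401. ])]
3 [array([197.1, 325.4]), array([197.1, 326.4])]
4 [array([196.8, 246.6]), array([196.8, 246.9])]
5 [array([196.5, 162.5]), array([196.5, 161.9])]
6 [array([196.2,  72.5]), array([196.2,  70.9])]
t 13.275 block x,y mm [-48.1   0.1] tip z mm 179.52 F [-0.44  1.27  0.49] yaw 30.44 xdir [ 1.1e-03  3.0e-04 -1.0e+00]
```

View pics/w13c.png

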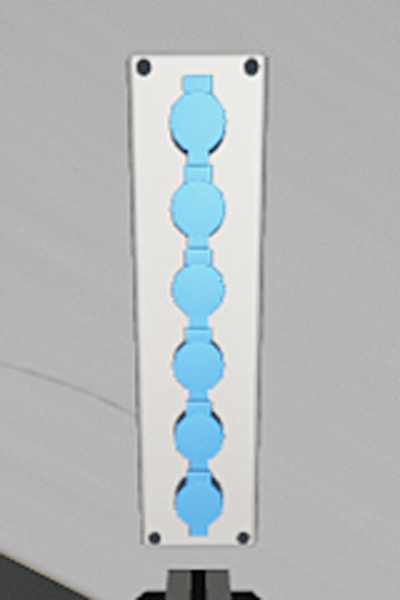

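View pics/side13c.png

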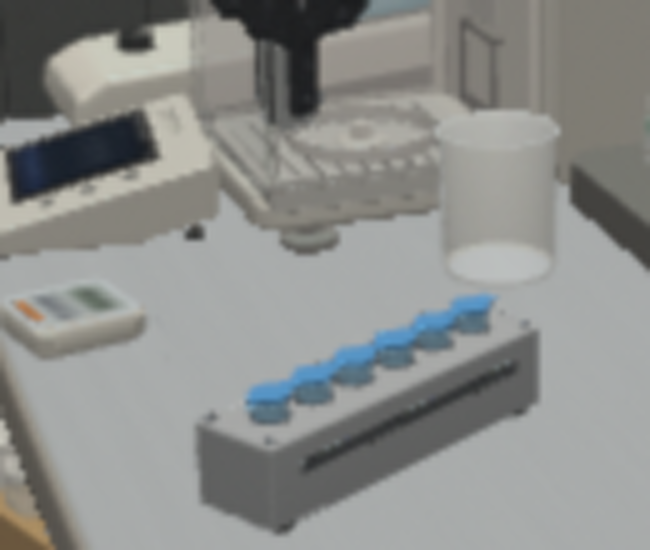

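View pics/scene13.png

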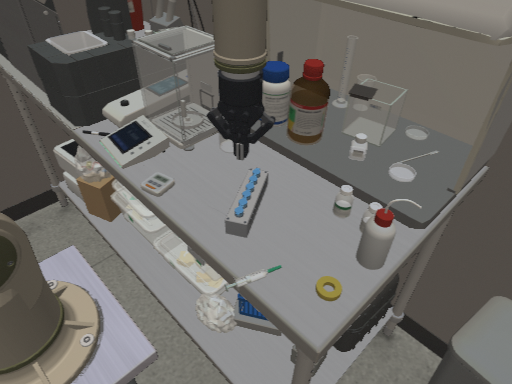

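```bash
python3 - <<'E'
from h import *
st()
im=eyes.get_image("wrist")
for y in (125,210,292,366,436,497):
    p=im[int(y/2.5)-3:int(y/2.5)+4,180+79-4:180+79+4].reshape(-1,3);print(p.mean(0).round(1))
cv2.imwrite("pics/w14a.png",cv2.resize(im[20:140,225:295,::-1],None,fx=5,fy=5,interpolation=cv2.INTER_CUBIC))
im=eyes.get_image("side");D=eyes.camera_model("side");cv2.imwrite("pics/side14c.png",cv2.resize(im[182:218,204:264,::-1],None,fx=13,fy=13,interpolation=cv2.INTER_CUBIC))
c,sn=np.cos(YAW),np.sin(YAW)
for k in range(6):
    x=-.07+.028*k
    print(k+1,[(((proj(D,[P[0]+c*(x-.0125+.027*np.cos(a)),P[1]+sn*(x-.0125+.027*np.cos(a)),.0575+.027*np.sin(a)])[0]-[204,182]+.5)*13)).round(0) for a in(0,.1,.2)])
E
```

```text
t 13.275 block x,y mm [-48.1   0.1] tip z mm 179.52 F [-0.44  1.27  0.49] yaw 30.44 xdir [ 1.1e-03  3.0e-04 -1.0e+00]
[146.5 220.1 241.3]
[144.  218.5 241.8]
[135.4 211.8 242.1]
[123.9 202.1 241. ]
[115.5 194.8 238.6]
[108.6 188.5 235.3]
1 [array([184., 325.]), array([183., 312.]), array([181., 298.])]
2 [array([294., 277.]), array([293., 264.]), array([291., 251.])]
3 [array([400., 231.]), array([399., 218.]), array([397., 205.])]
4 [array([502., 186.]), array([502., 173.]), array([500., 160.])]
5 [array([601., 143.]), array([601., 130.]), array([599., 117.])]
6 [array([697., 101.]), array([697.,  88.]), array([695.,  76.])]
```

View pics/side14c.png

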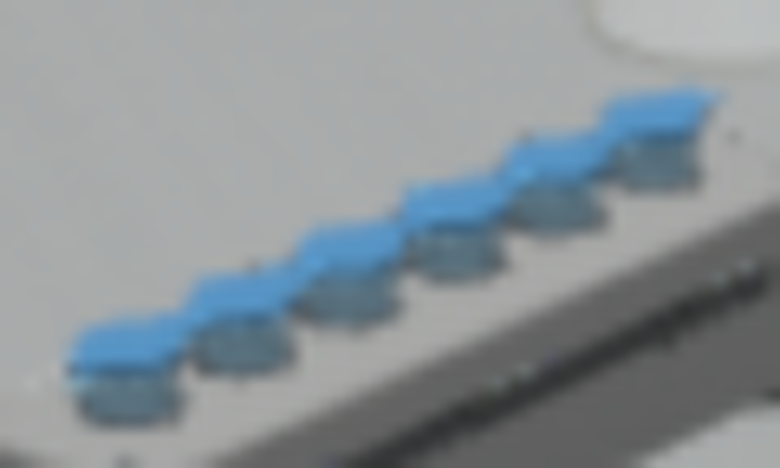

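View pics/w14a.png

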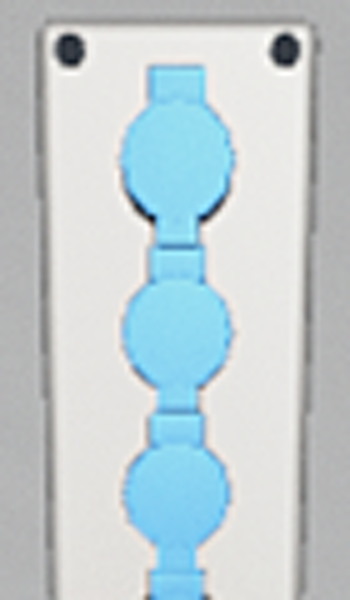

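```bash
python3 -m creep '0 0 0 0 0; 0 0 0 0 0'; python3 -c "
from station import arm
print(arm.job_done())"
```

```text
t: 13.62
eef_pos: [0.4526, -0.0385, 0.1928]
orientation: [-0.186, -0.682, -0.186, 0.683]
wrist_force: [0.1, -0.9, 0.1]
grip_width: -0.0003
the job is handed in; nothing more can be done
None
```

All six lids are folded shut, and the job is handed in at about 13.6 s of the 42 s allowed. I closed them in one low pass of the closed fingertips from tube 1 to tube 6, with the tips 0.1–1.1 mm above shut-lid height, then raised the hand clear.

- **Lids:** the last wrist and side pictures show all six flat. They closed in order from 1 to 6, judging by the pictures I took at each tube. Lid angles can't be read directly. The side view puts lid 6's tab within about 0.05 rad of shut, and the tips crossed it at 0.5 mm or less above shut height.
- **Forces:** the wrist force stayed at about 5 N or less in every reading. These readings were taken between moves, not continuously. At lid 1 I lowered the tips 1 mm onto the lid to check the height.
- **Block:** its screws lie within about 1 pixel of where the starting fit puts them, so it did not shift noticeably.
- **Other objects:** in the last pictures the vials, beaker and timer look unmoved; part of the beaker is hidden behind the hand in the overview. I judged these by eye and did not measure them again.
- **One disagreement:** the cameras put the block's top screws 48 mm above the bench, but the stated block height is 46 mm. That is about the calibration error. The touch on lid 1, at about 58.5 mm, agreed with the task text, so I used that height.

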